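# Load the sample tube and level the deck

## Robot

A 6-joint arm with a two-finger parallel gripper is mounted at the origin on the work surface. World frame = base frame: x ahead of the robot, y to its left, z up, the work surface at z = 0. Lengths are in m, angles in rad, forces in N, time in s.
With the tool pointing down it reaches from about 0.375 to 0.975 m from the base axis. Payload 3.8 kg.
Tool frame: the origin (TCP) lies at the very end of the fingers, on their centre line; the grasp point (between the pads) lies 19 mm behind it (bot.tcp_to_grasp is the z of the grasp point in the tool frame, in m); z points along the fingers, y is the direction in which the jaws open and shut (so a half turn about z gives the same grasp; the last joint's range is limited). The gripper opens to 85 mm and grips with 20 to 120 N. Pads are 22 mm wide; open, the fingers measure 114 mm over their backs; the gripper's body (76 mm by 85 mm) begins 54 mm behind the grasp point. The pads swing forward as they close: fully open they stand 13 mm farther back than shut.
Start: joints at [-1.203, 0.264, 1.604, -0, 1.274, -0.037], TCP at [0.266, -0.62, 0.193] pointing down, gripper open.
Joint ranges: [-2.63, 2.63], [-0.94, 2.18], [0.31, 2.57], [-1.31, 4.45], [0, 2.66], [-2.55, 2.55]. Speed limits (rad/s): [2.57, 2.57, 3.14, 3.14, 3.14, 3.14].

## Interface

Orientations are given as a rotation vector (axis times angle).
In Python, from workcell import status, vision, job, bot gives the robot as it stands.
- The arm moves only by the tool apply_moves, never from a script. Its argument "deltas" is a list of rows, each a list of 7 numbers: the shift along the tool's x, y, z in m, then the turn, a rotation vector about the tool's x, y, z in rad, then the closure, from 0 (fully open) to 1 (shut). In form: [[x, y, z, rx, ry, rz, jaw], ...]. A call has 1 to 8 rows; each row is the pose to reach, as a shift and turn from the pose commanded when the call began, along the tool's axes at that moment; what a row does not reach only later rows make up. A row lasts 1/12 s, in which the tool goes at most 41.7 mm and 7.16 degrees, less where a joint would pass 70% of its speed; a pose out of reach is approached as far as the arm can. A call with a gripper value outside its range is refused whole. The fingers move at their own pace and stop on an object; "squeeze" is the grip in N (left out, the last holds). Time passes only in rows, so rows that repeat a pose let the fingers close. It gives the time, the measured TCP pose, the force and the opening at its end, in the units of the state.
- status.read_state(): the state, without advancing time (a new reading comes with each control period).
- vision.read_camera(name): name is "side" or "top" or "wrist"; returns the picture (384x512x3 uint8, red, green, blue); there is no depth.
- vision.get_calibration(name): a dict with "fov_y" (degrees; the focal length in pixels is half the picture's height over the tangent of half this angle, whatever the lens; pixels are square), "cx", "cy" (the principal point, pixels), "R" (3x3) and "t" (3): a world point X has camera coordinates R X + t; the wrist camera has in their place "tool_from_camera" (4x4, takes a point from camera to tool coordinates, whose origin is the TCP and whose axes are the flange's). Camera axes: x right, y down, z forward; pixel columns grow to the right and rows downward; lengths in m; the calibration is good to about 2 mm. A picture is of the moment at which its call begins: read the wrist's pose just before it. get_calibration takes no time and is no camera call.
- job.finish_job(): hands the job in, once; it reports no verdict.
The state is a dict: "time": time; "q": joint angles; "joint_vel": joint speeds; "joint_torque": joint torques, N m; "tool_pos": TCP position; "tcp_rot": TCP orientation; "wrist_force": force on the tool from outside, world axes, zero at the start; "torque": the same for the moment, N m; "width": opening from 0.0 (shut) to 1.0 (fully open).
Only numpy, scipy, OpenCV 4.12 (cv2) and the standard library are available. Lean on these libraries where they do the work, as an engineer would, in place of code of your own. Each camera call takes 0.05 s, during which the arm holds its last target. There are 200 camera calls.

## Task

Move the long capped tube from the foam rack on the bench into the empty hole of the rack on the hinged deck, all the way down and upright. Then take hold of the deck's levelling knob, press it down so that the deck is home on its screw and the knob itself sinks a little, and turn it until the vial's bubble rests between the two lines. The job ends holding: finish while still pressing the knob down, with the bubble centred and the tube still in its hole, and leave everything else where it stands.

Things in the scene. Friction and masses are not known exactly. Their poses are not given: they have to be found in the camera images.
- sample_tube: the long capped tube: 108 mm tall, round-bottomed body 13 mm in diameter, cap 17 mm in diameter over the top 22 mm, about 20 g. Origin at the centre of its underside, z along it to the cap. It stands 38 mm deep in one of the three holes of the bench rack (which one varies); the two tubes beside it look the same but are only 83 mm tall
- short_tube_a: a short capped tube, 83 mm tall, 13 mm body, 17 mm cap, in the bench rack; origin at the centre of its underside; leave it there
- short_tube_b: the other short tube, as short_tube_a; leave it there
- tube_rack: white foam rack fixed on the bench, 130 x 60 x 45 mm (x, y, z), origin at the centre of its underside; three holes in a row along its x, 42 mm apart, 16 mm wide, 38 mm deep
- deck_rack_hole1 (a point): centre of the mouth of the empty hole, the middle one of three (40 mm apart along this point's x) in the white rack, 130 x 36 x 45 mm, fixed on the deck. Hole 16 mm wide, 38 mm deep, slightly chamfered. The outer holes hold fixed 83 mm tubes, standing 45 mm above the mouth. z is the hole's axis upward; it leans with the deck by up to 0.05 rad
- knob: the round black levelling knob at the near edge of the deck: flange 62 mm in diameter, 6 mm thick, above it a fluted grip 38 mm in diameter, 30 mm tall. Origin at the centre of the flange's underside (unsunk), z up along its axis. Clockwise from above raises the deck's near edge. It turns with about 0.12 N m of friction and stays where it is left
- knob_top (a point): centre of the knob's top face, 36 mm above the knob's origin until the knob sinks. With the knob pressed, each radian clockwise moves the bubble about 15 mm towards the knob's end of the vial and raises the knob about 4 mm. At the start the near edge is too low: 0.7 to 1.4 rad clockwise is needed
- deck_lift (a joint): how far springs lift the deck off its levelling screw, rad: 0.06 = fully lifted (as it is when nobody presses), 0 = home on the screw, where the bubble reads true. Pressing the knob 11 mm down, against 2 to 4.5 N, brings it home; let go and it lifts again
- knob_cap (a joint): how far the knob has sunk on its own spring, m: 0 = not sunk, 0.008 = fully sunk. It begins to sink at about 7.5 N, after the deck is home, and needs 1.5 N more for each mm
- bubble_mid (a point): centre of the white bubble (16 mm long) in the vial; it moves along the vial towards the higher end, about 0.77 m per rad of slope up to 24 mm either way (while the deck is lifted it lies at the knob's end), and takes about 2 s to come to rest
- vial_mid (a point): middle of the spirit vial, top of its window; the black vial block, 96 x 28 x 12 mm, lies at the right-hand edge of the deck. This point's x axis runs along the vial, away from the knob's end. Two black lines stand 12 mm either side of this point: the bubble is between them when its centre is within 4 mm of the middle
- station: the levelling station's dark steel base plate, 250 x 260 x 12 mm, fixed on the bench; origin at the centre of its underside, x from the knob's edge to the hinged edge. The aluminium deck (225 x 240 mm) lies over it, its top about 53 mm above the bench; hinge axis along y at x = +105 mm, knob at x = -85 mm, y = 0
- reagent_bottle: amber bottle, 64 mm wide, 130 mm tall; bystander
- jar: white jar, 60 mm wide, 75 mm tall; bystander
- beaker: pale open beaker, 70 mm wide, 85 mm tall; bystander
- marker: marker pen lying on the bench, 125 mm long, 15 mm thick; bystander
- tip_box: grey and white pipette-tip box, 122 x 87 x 64 mm; bystander
Not all that is in view belongs to the job. What is shaped like the sample_tube but brown or green is not meant.

How it is judged:
By the outcome, as a careful person would: the job done as asked, in the order asked, and still so for the second after the job is handed in, while the arm keeps its last pose, push and grip.
It also fails if it takes over 64 s, if anything falls off the work surface, if the arm or the gripper's body presses on something with over 40 N, if the wrist force passes 120 N, or if a joint passes its speed limit or range.

## Working session

There is one attempt and no reset: what is moved stays moved. The work goes in short steps, Python scripts to look and compute and a tool call to move; the robot and the scene stay as the last step left them, time stands still between calls to the robot, and variables do not carry over. Pictures are saved under pics/ and viewed, about 8 in all and at most 12, crops included, and the job is handed in when it is done.

Besides the shell and the picture viewer there is one more tool, called after "Emit:" as name(argument=value, ...), one argument or row to a line, values as JSON. apply_moves: Moves the arm, as the interface text tells. Its arguments: {"type":"object","properties":{"deltas":{"type":"array","items":{"type":"array","items":{"type":"number"}}},"squeeze":{"type":"number"}},"required":["deltas"]}

```bash
mkdir -p pics && ls
python3 - <<'E'
from workcell import status, vision, bot
import cv2,numpy as np
s=status.read_state();print({k:np.round(v,4).tolist() for k,v in s.items()},bot.tcp_to_grasp)
for n in("top","side","wrist"):
    im=vision.read_camera(n);cv2.imwrite(f"pics/{n}0.png",im[:,:,::-1])
    c=vision.get_calibration(n);print(n,{k:np.round(v,4).tolist() for k,v in c.items() if not isinstance(v,str)}, [ (k,v) for k,v in c.items() if isinstance(v,str)])
a=cv2.imread("pics/top0.png");b=cv2.imread("pics/side0.png")
E
```

```text
pics
{'time': 0.0, 'q': [-1.2029, 0.2648, 1.6054, 0.0, 1.2737, -0.0369], 'joint_vel': [0.0005, 0.0012, 0.0005, 0.0015, -0.0018, 0.0006], 'joint_torque': [-0.001, -51.5114, -36.7317, -0.0002, 0.0129, -0.0], 'tool_pos': [0.2655, -0.6197, 0.1917], 'tcp_rot': [-3.0753, -0.631, 0.0005], 'wrist_force': [-0.1714, 0.2006, -0.1932], 'torque': [-0.0278, -0.0074, -0.0249], 'width': 0.9984} -0.0187
top {'fov_y': 51.5908, 'cx': 252.7453, 'cy': 197.1686, 'R': [[-0.0054, -1.0, 0.0032], [-0.9931, 0.005, -0.1168], [0.1167, -0.0038, -0.9932]], 't': [-0.0065, 0.5787, 1.1742]} []
side {'fov_y': 48.0535, 'cx': 253.3495, 'cy': 185.6901, 'R': [[-0.7337, -0.679, -0.0246], [-0.3366, 0.3947, -0.8549], [0.5902, -0.619, -0.5182]], 't': [0.4052, 0.283, 0.7537]} []
wrist {'fov_y': 59.6587, 'cx': 251.3407, 'cy': 187.5644, 'tool_from_camera': [[-0.001, -0.9565, -0.2917, 0.0737], [1.0, -0.0012, 0.0004, 0.0003], [-0.0007, -0.2917, 0.9565, -0.1803], [0.0, 0.0, 0.0, 1.0]]} []
```

View pics/top0.png

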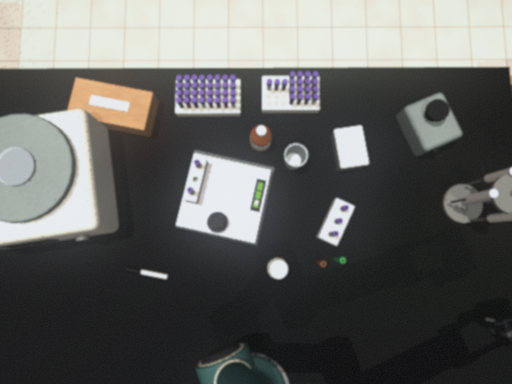

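View pics/side0.png

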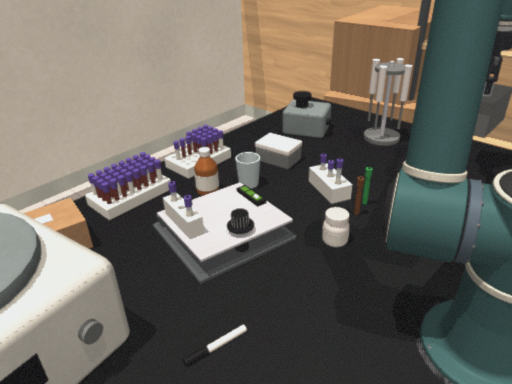

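The top view shows the station around (225,197), with the knob at (217,222), the vial at (259,193) and the deck rack at (196,178). The bench rack is at (337,221). Next I'll enlarge these regions.

Run:
```python
import cv2,numpy as np
a=cv2.imread("pics/top0.png");b=cv2.imread("pics/side0.png")
def crop(im,x0,y0,x1,y1,w,h): return cv2.resize(im[y0:y1,x0:x1],(w,h),interpolation=cv2.INTER_CUBIC)
o=np.zeros((600,800,3),np.uint8)
o[:300,:400]=crop(a,170,145,290,235,400,300)   # x3.33
o[:300,400:]=crop(a,305,190,365,235,400,300)   # x6.67
o[300:,:400]=crop(b,150,170,310,290,400,300) #2.5
o[300:,400:]=crop(b,300,140,380,200,400,300) #5
cv2.imwrite("pics/crop1.png",o)
```

```text
(no output)
```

View pics/crop1.png

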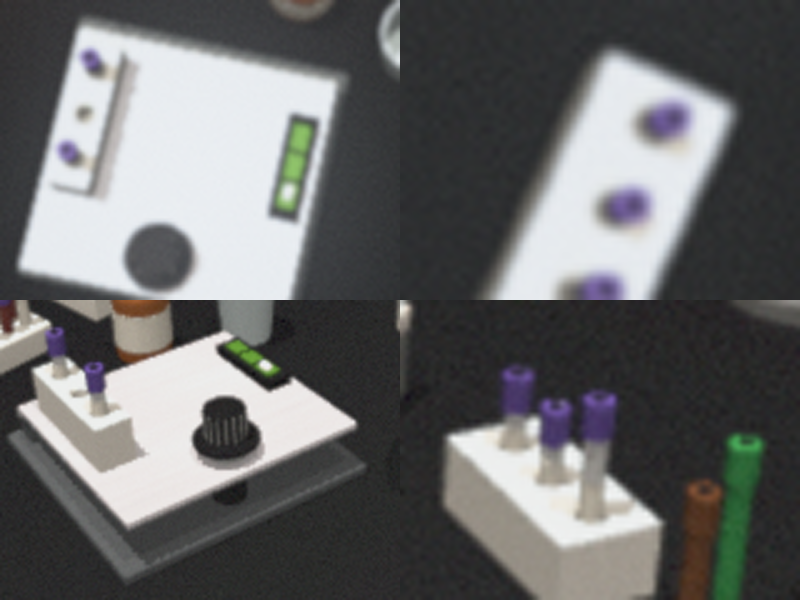

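The side crop shows the long tube at about px (339,160) in the bench rack, the end nearest the green tube. The bubble lies at the knob's end of the vial. Next I'll compute coarse positions.

```bash
cat > h.py <<'E'
import numpy as np,cv2
from scipy.spatial.transform import Rotation as Ro
from workcell import status, vision
def cam(n,st=None):
    c=vision.get_calibration(n);f=192/np.tan(np.radians(c["fov_y"]/2))
    K=np.array([[f,0,c["cx"]],[0,f,c["cy"]],[0,0,1]])
    if n=="wrist":
        st=st or status.read_state()
        T=np.eye(4);T[:3,:3]=Ro.from_rotvec(st["tcp_rot"]).as_matrix();T[:3,3]=st["tool_pos"]
        W=np.linalg.inv(T@np.array(c["tool_from_camera"]));R,t=W[:3,:3],W[:3,3]
    else: R,t=np.array(c["R"]),np.array(c["t"])
    return K,R,t
def plane(C,uv,z):
    K,R,t=C;d=R.T@np.linalg.inv(K)@np.array([uv[0],uv[1],1.]);o=-R.T@t
    return o+d*(z-o[2])/d[2]
def proj(C,X):
    K,R,t=C;p=K@(R@np.asarray(X,float)+t);return p[:2]/p[2]
def tri(C1,u1,C2,u2):
    P=[C[0]@np.c_[C[1],C[2]] for C in(C1,C2)]
    X=cv2.triangulatePoints(P[0],P[1],np.array(u1,float).reshape(2,1),np.array(u2,float).reshape(2,1));return (X[:3]/X[3]).ravel()
def blobs(im,lo,hi,amin=8,amax=1e9):
    m=cv2.inRange(cv2.cvtColor(im,cv2.COLOR_RGB2HSV),lo,hi)
    n,l,s,c=cv2.connectedComponentsWithStats(m);return [(c[i].round(1),s[i].tolist()) for i in range(1,n) if amin<=s[i,4]<=amax]
def snap(n,name=None):
    st=status.read_state();im=vision.read_camera(n)
    if name: cv2.imwrite(f"pics/{name}.png",im[:,:,::-1])
    return im,cam(n,st),st
E
python3 - <<'E'
from h import *
T,S=cam("top"),cam("side")
a=cv2.imread("pics/top0.png")[:,:,::-1];b=cv2.imread("pics/side0.png")[:,:,::-1]
P=((115,90,40),(140,255,255))
ta=[c for c,s in blobs(a,*P) if 120<c[1] and c[0]<400];sb=[c for c,s in blobs(b,*P) if c[0]>150 and c[1]>150]
print("top caps",ta,"side caps",sb)
for c in ta:
    for z in(.079,.104,.145): X=plane(T,c,z);print(c,z,X.round(3),proj(S,X).round(1))
# station
k=plane(T,(170+159/3.33,145+257/3.33),.085);print("knob",k)
g=a[145:235,170:290];m=(g.max(2)>120).astype(np.uint8)
cs=max(cv2.findContours(m,0,2)[0],key=cv2.contourArea);r=cv2.minAreaRect(cs)
print("deck rect",[plane(T,p+[170,145],.058).round(3) for p in cv2.boxPoints(r)])
print("vial",plane(T,(170+294/3.33,145+167/3.33),.065), "hole",plane(T,(170+84/3.33,145+113/3.33),.1))
for p in ((199,188),):pass
print("knob side-top ctr",tri(T,(170+159/3.33,145+255/3.33),S,(150+224/2.5,170+107/2.5)))
g=a[190:250,305:365];m=(g.min(2)>110).astype(np.uint8)
cs=max(cv2.findContours(m,0,2)[0],key=cv2.contourArea);r=cv2.minAreaRect(cs);print("rack",r[1],[plane(T,p+[305,190],.045).round(3) for p in cv2.boxPoints(r)])
E
```

```text
top caps [] side caps [array([322.8, 157.3]), array([339.1, 162.5]), array([330.8, 163.7]), array([172.2, 186.4]), array([187.6, 200. ])]
knob [0.5003784  0.09220637 0.085     ]
deck rect [array([0.492, 0.222, 0.058]), array([0.722, 0.174, 0.058]), array([ 0.665, -0.069,  0.058]), array([ 0.437, -0.016,  0.058])]
vial [ 0.58092642 -0.02585411  0.065     ] hole [0.62472504 0.15657614 0.1       ]
knob side-top ctr [0.50236114 0.0917181  0.1063346 ]
rack (22.5456485748291, 45.123695373535156) [array([ 0.457, -0.198,  0.045]), array([ 0.58 , -0.259,  0.045]), array([ 0.55 , -0.319,  0.045]), array([ 0.429, -0.258,  0.045])]
```

```bash
cat >> h.py <<'E'
def Rdown(yaw,lean=(0,0)):
    """tool x at world yaw, z along -(lean_x,lean_y,1)"""
    z=-np.array([lean[0],lean[1],1.]);z/=np.linalg.norm(z)
    x=np.array([np.cos(yaw),np.sin(yaw),0]);x-=z*(x@z);x/=np.linalg.norm(x)
    return np.c_[x,np.cross(z,x),z]
def delta(pos,R,st=None,cap=1.0):
    st=st or status.read_state();R0=Ro.from_rotvec(st["tcp_rot"]).as_matrix()
    d=R0.T@(np.array(pos)-st["tool_pos"]);w=Ro.from_matrix(R0.T@R).as_rotvec()
    return np.r_[d,w].round(4)
E
python3 - <<'E'
from h import *
X=[.466,-.24,.104];print(proj(cam("side"),X),proj(cam("top"),X))
print(delta([.466,-.24,.19],Rdown(np.radians(153.6))))
E
```

```text
[339.09625386 163.63887767] [334.33380419 233.3344309 ]
[ 3.338e-01 -2.702e-01  2.500e-03 -9.000e-04 -2.100e-03 -2.276e+00]
```

Emit:
apply_moves(
  deltas=[
    [0.25, -0.2, -0.01, 0, 0, -0.98, 0],
    [0.25, -0.2, -0.01, 0, 0, -0.98, 0],
    [0.25, -0.2, -0.01, 0, 0, -0.98, 0],
    [0.25, -0.2, -0.01, 0, 0, -0.98, 0],
    [0.25, -0.2, -0.01, 0, 0, -0.98, 0],
    [0.25, -0.2, -0.01, 0, 0, -0.98, 0],
    [0.25, -0.2, -0.01, 0, 0, -0.98, 0],
    [0.25, -0.2, -0.01, 0, 0, -0.98, 0],
  ],
  squeeze=30,
)

```text
time: 0.82
tool_pos: [0.4178, -0.3349, 0.203]
tcp_rot: [-2.41, -2.014, -0.002]
wrist_force: [-0.2, -0.5, 0.4]
width: 0.999
```

Run:
```python
from h import *
print(delta([.466,-.24,.19],Rdown(np.radians(153.6))))
```

```text
[ 1.0190e-01  3.0600e-02  1.3100e-02  9.0000e-04 -1.0000e-03 -1.2889e+00]
```

Emit:
apply_moves(
  deltas=[
    [0.1, 0.03, 0.012, 0, 0, -0.98, 0],
    [0.1, 0.03, 0.012, 0, 0, -0.98, 0],
    [0.1, 0.03, 0.012, 0, 0, -0.98, 0],
    [0.1, 0.03, 0.012, 0, 0, -0.98, 0],
    [0.1, 0.03, 0.012, 0, 0, -0.98, 0],
    [0.1, 0.03, 0.012, 0, 0, -0.98, 0],
    [0.1, 0.03, 0.012, 0, 0, -0.98, 0],
    [0.1, 0.03, 0.012, 0, 0, -0.98, 0],
  ],
)

```text
time: 1.48
tool_pos: [0.4646, -0.245, 0.1907]
tcp_rot: [-1.18, -2.911, -0.0]
wrist_force: [0.1, 0.4, -0.2]
width: 0.999
```

Emit:
apply_moves(
  deltas=[
    [0, 0, 0, 0, 0, -0.12, 0],
    [0, 0, 0, 0, 0, -0.24, 0],
    [0, 0, 0, 0, 0, -0.3, 0],
    [0, 0, 0, 0, 0, -0.3, 0],
    [0, 0, 0, 0, 0, -0.3, 0],
  ],
)

```text
time: 1.9
tool_pos: [0.4646, -0.2453, 0.1908]
tcp_rot: [-0.745, -3.052, -0.0]
wrist_force: [-0.0, 0.3, 0.5]
width: 0.998
```

Run:
```python
from h import *
im,C,st=snap("wrist","w1")
for c,s in blobs(im,(115,90,40),(140,255,255),100): print(c,s)
for z in (.115,): print(proj(C,[.466,-.24,z]),proj(C,[.504,-.2585,.09]))
print(delta([.466,-.24,.19],Rdown(np.radians(153.6))))
```

```text
[255.9 178.9] [247, 167, 20, 26, 334]
[256.4 215. ] [248, 204, 18, 24, 295]
[257.2 255.9] [249, 244, 18, 26, 322]
[259.1910739  181.78301881] [259.53022922 219.19558327]
[ 0.0013  0.0054  0.0009  0.     -0.0004 -0.018 ]
```

View pics/w1.png

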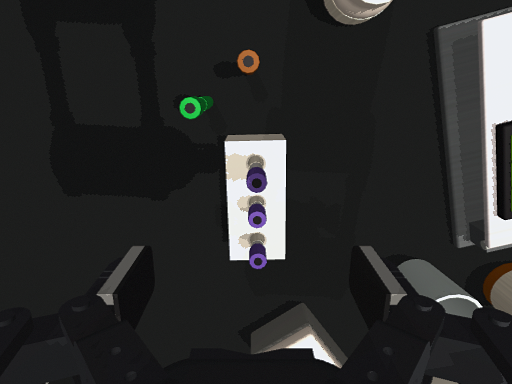

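The wrist view shows the rack row running vertically. The long tube is the farthest one, with its cap top at about (257,182), then (257,219) and (258,261).

Run:
```python
from h import *
im=cv2.imread("pics/w1.png")[:,:,::-1];C=cam("wrist")
hsv=cv2.cvtColor(im,cv2.COLOR_RGB2HSV)
m=cv2.inRange(hsv,(115,80,125),(140,255,255))
m[:,:230]=0;m[:,290:]=0
n,l,s,c=cv2.connectedComponentsWithStats(m)
P=[]
for i in range(1,n):
    if s[i,4]>30:
        x,y,w,h,a=s[i];u=(x+w/2-.5,y+h/2-.5);z=.115 if u[1]<200 else .09
        X=plane(C,u,z);P.append(X);print(s[i],u,X.round(4))
d=P[0]-P[-1];print("row ang",np.degrees(np.arctan2(d[1],d[0])), [np.linalg.norm(P[i+1][:2]-P[i][:2]) for i in range(len(P)-1)])
g=(im.min(2)>150).astype(np.uint8);cs=[c for c in cv2.findContours(g[:280,200:320],0,2)[0] if cv2.contourArea(c)>2000]
r=cv2.minAreaRect(cs[0]+np.array([200,0]));print(r);b=[plane(C,p,.045) for p in cv2.boxPoints(r)];print(np.round(b,4),np.mean(b,0))
```

```text
[248 211  18  17 165] (np.float64(256.5), np.float64(219.0)) [ 0.5026 -0.2609  0.09  ]
[249 254  18  15 149] (np.float64(257.5), np.float64(261.0)) [ 0.5408 -0.2795  0.09  ]
row ang 154.0378250983858 [np.float64(0.042490313121188596)]
((255.0, 199.5), (119.0, 60.0), 90.0)
[[ 0.4313 -0.2581  0.045 ]
 [ 0.4583 -0.2061  0.045 ]
 [ 0.5752 -0.2627  0.045 ]
 [ 0.5451 -0.3206  0.045 ]] [ 0.50249261 -0.26188285  0.045     ]
```

Run:
```python
from h import *
print(plane(cam("wrist"),(256.5,182),.115),delta([.465,-.242,.086],Rdown(np.radians(154))))
```

```text
[ 0.46520191 -0.24201862  0.115     ] [ 0.0012  0.0031  0.1049  0.     -0.0004 -0.0249]
```

Emit:
apply_moves(
  deltas=[
    [0.001, 0.003, 0.02, 0, 0, -0.025, 0],
    [0.001, 0.003, 0.05, 0, 0, -0.025, 0],
    [0.001, 0.003, 0.08, 0, 0, -0.025, 0],
    [0.001, 0.003, 0.105, 0, 0, -0.025, 0],
    [0.001, 0.003, 0.105, 0, 0, -0.025, 0],
    [0.001, 0.003, 0.105, 0, 0, -0.025, 0.4],
    [0.001, 0.003, 0.105, 0, 0, -0.025, 1],
    [0.001, 0.003, 0.105, 0, 0, -0.025, 1],
  ],
  squeeze=30,
)

```text
time: 2.62
tool_pos: [0.4671, -0.2433, 0.0885]
tcp_rot: [0.703, 3.058, -0.002]
wrist_force: [-0.3, 0.0, -0.2]
width: 0.601
```

Emit:
apply_moves(
  deltas=[
    [0, 0, 0, 0, 0, 0, 1],
    [0, 0, 0, 0, 0, 0, 1],
    [0, 0, 0, 0, 0, 0, 1],
    [0, 0, 0, 0, 0, 0, 1],
    [0, 0, 0, 0, 0, 0, 1],
    [0, 0, 0, 0, 0, 0, 1],
  ],
)

```text
time: 3.12
tool_pos: [0.4653, -0.2423, 0.0862]
tcp_rot: [0.704, 3.062, -0.0]
wrist_force: [0.4, -0.7, -0.5]
width: 0.003
```

Run:
```python
from h import *
im,C,st=snap("wrist","w2");print(st["width"]);s,_,_=snap("side")
o=np.zeros((384,1024,3),np.uint8);o[:,:512]=im;o[:,512:]=cv2.resize(s[120:216,280:408],(512,384),interpolation=2)
cv2.imwrite("pics/w2.png",cv2.resize(o,(800,300),interpolation=3)[:,:,::-1])
```

```text
0.0030282473352448323
```

View pics/w2.png

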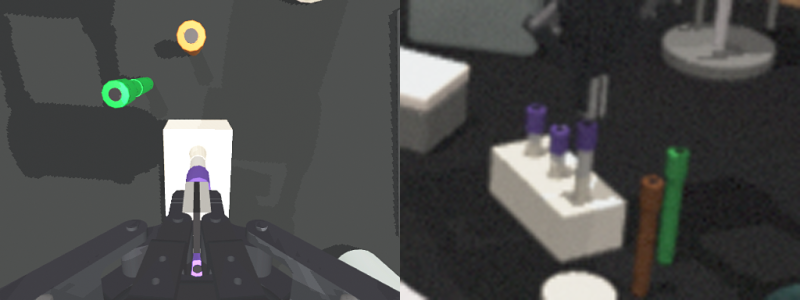

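The jaws closed fully without gripping. The fingers look higher than the cap, or offset from it. I'll check where the real fingertip is from the two views.

Run:
```python
from h import *
st=status.read_state()
W,CW,_=snap("wrist");S,CS,_=snap("side");T,CT,_=snap("top")
for z in(.07,.086,.105,.125,.15,.2): 
    X=np.array(st["tool_pos"]);X[2]=z;print(z,proj(CS,X).round(1),proj(CW,X).round(1),proj(CT,X).round(1))
o=np.zeros((600,800,3),np.uint8)
o[:,:400]=cv2.resize(W[184:384,187:320],(400,600),interpolation=2)
o[:,400:]=cv2.resize(S[90:210,300:380],(400,600),interpolation=2)
cv2.imwrite("pics/c3.png",o[:,:,::-1])
```

```text
0.07 [338.8 174.7] [252.7 209.9] [332.7 233.9]
0.086 [339.3 169.4] [252.7 219.7] [333.8 233.8]
0.105 [339.8 163.1] [252.9 233.5] [335.2 233.6]
0.125 [340.5 156.3] [253.  251.6] [336.7 233.4]
0.15 [341.2 147.5] [253.2 281.4] [338.7 233.2]
0.2 [342.9 129.5] [254.  391.4] [342.9 232.6]
```

View pics/c3.png

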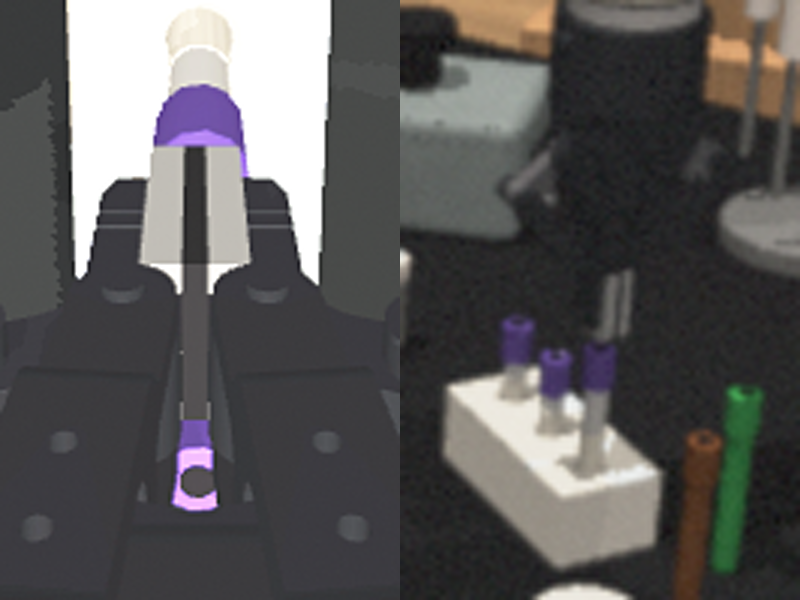

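Both views put the true closed fingertip at z ≈ 0.125, about 40 mm short of the reported TCP, and it sits just above the cap (cap top at 0.115). The arm felt no contact. I'll reopen, go 42 mm lower and close again.

Emit:
apply_moves(
  deltas=[
    [0, 0, 0, 0, 0, 0, 0],
    [0, 0, 0, 0, 0, 0, 0],
    [0, 0, 0, 0, 0, 0, 0],
    [0, 0, 0, 0, 0, 0, 0],
    [0, 0, 0.01, 0, 0, 0, 0],
    [0, 0, 0.025, 0, 0, 0, 0],
    [0, 0, 0.04, 0, 0, 0, 0],
    [0, 0, 0.04, 0, 0, 0, 0],
  ],
)

```text
time: 4.03
tool_pos: [0.4626, -0.2407, 0.0424]
tcp_rot: [-0.702, -3.056, -0.003]
wrist_force: [-1.4, 0.7, 0.1]
width: 0.999
```

Emit:
apply_moves(
  deltas=[
    [0, 0, 0, 0, 0, 0, 0.5],
    [0, 0, 0, 0, 0, 0, 1],
    [0, 0, 0, 0, 0, 0, 1],
    [0, 0, 0, 0, 0, 0, 1],
    [0, 0, 0, 0, 0, 0, 1],
    [0, 0, 0, 0, 0, 0, 1],
    [0, 0, 0, 0, 0, 0, 1],
  ],
  squeeze=30,
)

```text
time: 4.62
tool_pos: [0.466, -0.2425, 0.0468]
tcp_rot: [0.703, 3.06, -0.0]
wrist_force: [0.6, 0.3, 1.5]
width: 0.189
```

Run:
```python
from h import *
st=status.read_state();print(st["width"],st["tool_pos"])
W,CW,_=snap("wrist");S,CS,_=snap("side")
o=np.zeros((600,800,3),np.uint8)
o[:,:400]=cv2.resize(W[184:384,187:320],(400,600),interpolation=2)
o[:,400:]=cv2.resize(S[90:210,300:380],(400,600),interpolation=2)
cv2.imwrite("pics/c4.png",o[:,:,::-1])
```

```text
0.1885140100652909 [ 0.46596105 -0.24254857  0.04684349]
```

View pics/c4.png

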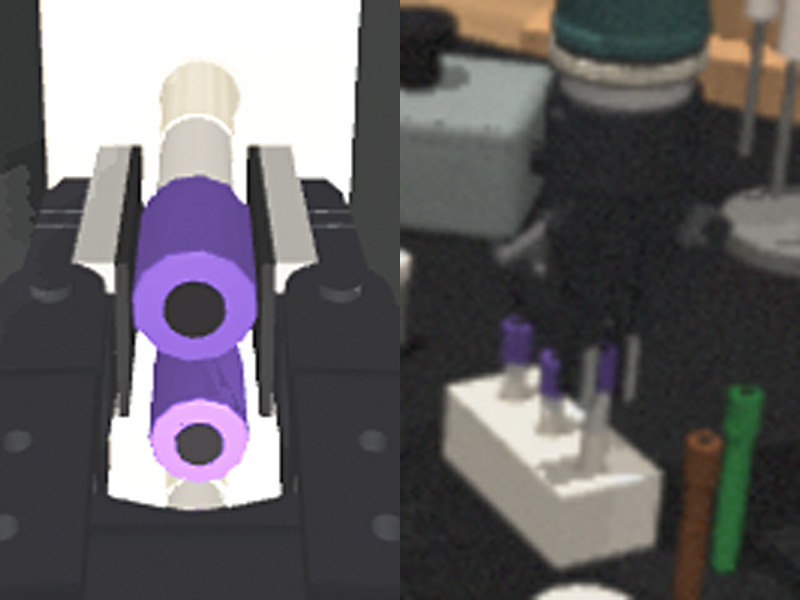

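The cap is now gripped: width is 0.19, about 16 mm, and the pads flank the cap. Next I'll lift it.

Emit:
apply_moves(
  deltas=[
    [0, 0, -0.01, 0, 0, 0, 1],
    [0, 0, -0.025, 0, 0, 0, 1],
    [0, 0, -0.05, 0, 0, 0, 1],
    [0, 0, -0.08, 0, 0, 0, 1],
    [0, 0, -0.11, 0, 0, 0, 1],
    [0, 0, -0.14, 0, 0, 0, 1],
    [0, 0, -0.165, 0, 0, 0, 1],
    [0, 0, -0.165, 0, 0, 0, 1],
  ],
)

```text
time: 5.38
tool_pos: [0.4686, -0.2443, 0.2184]
tcp_rot: [0.701, 3.052, -0.005]
wrist_force: [0.8, -0.1, 1.4]
width: 0.186
```

Run:
```python
from h import *
C=cam("wrist");st=status.read_state();R=Ro.from_rotvec(st["tcp_rot"]).as_matrix()
y=np.radians(168.2);h=np.array([.6247,.1566,0]);tx=np.array([np.cos(y),np.sin(y),0])
print(st["width"],st["tool_pos"],delta(h-.03*tx+[0,0,.212],Rdown(y)))
```

```text
0.1864534507034508 [ 0.46857348 -0.24428691  0.21842268] [ 0.0055  0.4361  0.0059 -0.0024  0.0108 -0.2458]
```

Emit:
apply_moves(
  deltas=[
    [0, 0.02, 0, 0, 0, -0.05, 1],
    [0.001, 0.055, 0, 0, 0, -0.1, 1],
    [0.002, 0.095, 0, 0, 0, -0.15, 1],
    [0.003, 0.135, 0, 0, 0, -0.2, 1],
    [0.004, 0.175, 0, 0, 0, -0.246, 1],
    [0.005, 0.215, 0, 0, 0, -0.246, 1],
    [0.005, 0.25, 0, 0, 0, -0.246, 1],
    [0.005, 0.28, 0, 0, 0, -0.246, 1],
  ],
)

```text
time: 6.05
tool_pos: [0.5832, 0.0143, 0.2107]
tcp_rot: [-0.321, -3.124, -0.0]
wrist_force: [-0.1, -0.1, -0.0]
width: 0.187
```

Run:
```python
from h import *
y=np.radians(168.2);h=np.array([.6247,.1566,0]);tx=np.array([np.cos(y),np.sin(y),0])
print(status.read_state()["width"],delta(h-.03*tx+[0,0,.212],Rdown(y)))
```

```text
0.1869332023561298 [-4.170e-02  1.477e-01 -1.300e-03  1.000e-04 -8.000e-04  1.300e-03]
```

Emit:
apply_moves(
  deltas=[
    [-0.01, 0.035, 0, 0, 0, 0, 1],
    [-0.02, 0.07, 0, 0, 0, 0, 1],
    [-0.03, 0.105, 0, 0, 0, 0, 1],
    [-0.038, 0.135, 0, 0, 0, 0, 1],
    [-0.042, 0.148, 0, 0, 0, 0, 1],
    [-0.042, 0.148, 0, 0, 0, 0, 1],
    [-0.042, 0.148, 0, 0, 0, 0, 1],
    [-0.042, 0.148, 0, 0, 0, 0, 1],
  ],
)

```text
time: 6.72
tool_pos: [0.6536, 0.1468, 0.2106]
tcp_rot: [-0.323, -3.124, 0.002]
wrist_force: [0.3, -1.1, -0.3]
width: 0.191
```

Run:
```python
from h import *
W,C,st=snap("wrist","w5");S,CS,_=snap("side","s5")
print(st["tool_pos"],st["tcp_rot"],st["width"])
print("hole coarse",proj(C,[.6247,.1566,.1]), "tip", proj(C,np.array(st["tool_pos"])-[0,0,.04]))
o=np.zeros((600,800,3),np.uint8)
o[:400]=cv2.resize(W[:260],(800,406))[:400];o[400:,:400]=cv2.resize(S[140:240,130:330],(400,200));
o[400:,400:]=cv2.resize(W[100:200,160:360],(400,200))
cv2.imwrite("pics/c5.png",o[:,:,::-1])
```

```text
[0.65363398 0.14683244 0.21064988] [-3.23189094e-01 -3.12364505e+00  1.92498634e-03] 0.19092840808217545
hole coarse [256.6729957  138.99585373] tip [252.57649502 197.97846562]
```

View pics/c5.png

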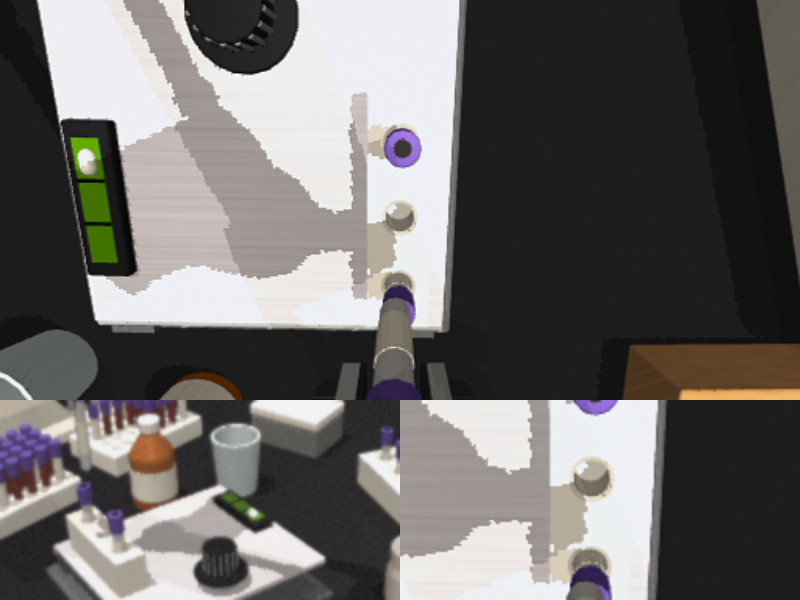

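The hole is at about (256,139) in the wrist view, matching the coarse estimate. The held tube's tip is near (255,193), in front of the far neighbour's cap. A zoom will give a precise alignment.

Run:
```python
import cv2
W=cv2.imread("pics/w5.png");cv2.imwrite("pics/c6.png",cv2.resize(W[120:250,215:300],None,fx=4.6,fy=4.6,interpolation=cv2.INTER_NEAREST))
```

```text
(no output)
```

View pics/c6.png

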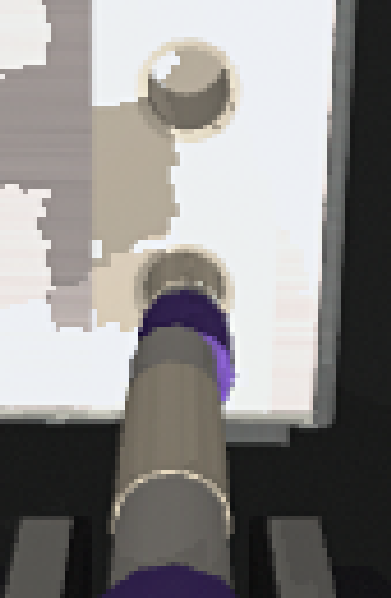

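Run:
```python
from h import *
c=vision.get_calibration("wrist");K,_,_=cam("wrist");M=np.linalg.inv(np.array(c["tool_from_camera"]))
C=(K,M[:3,:3],M[:3,3])  # tool frame
def at(uv,z): return plane(C,uv,z)
# cap top ring centre before lift: tool z = -(0.115-0.0468)
print("cap top in tool",at((251.7,285.2),-.068).round(4))
# silhouette of round end, tool x offset ox
for ox in(-.003,0,.003,.006):
    P=[]
    for a in np.linspace(0,2*np.pi,60):
        for b in np.linspace(0,np.pi/2,20):
            P.append(proj(C,[ox+.0065*np.cos(a)*np.cos(b),.0065*np.sin(a)*np.cos(b),.0335+.0065*np.sin(b)]))
    print(ox,np.min(P,0)[1])
CW=cam("wrist");
for z in(.099,.101,.103): print(plane(CW,(255.9,139.2),z).round(4))
im=cv2.imread("pics/w5.png")
# neighbours: near fixed tube cap top & knob centre (4:1.5625)
n=plane(CW,(402/1.5625,148/1.5625),.101+.045+.0015);print("near cap",n)
```

```text
cap top in tool [ 0.0011 -0.0005 -0.068 ]
-0.003 195.59002127232327
0 191.37541280869962
0.003 187.12823086610595
0.006 182.8411387067878
[0.6252 0.1556 0.099 ]
[0.6249 0.1557 0.101 ]
[0.6246 0.1557 0.103 ]
near cap [0.58748634 0.16388723 0.1475    ]
```

```bash
cat > ins.py <<'E'
from h import *
import sys
def target(gap,H=(.6249,.1557,.101),lean=.04,yaw=168.,ox=.001,oy=-.0003):
    d=np.array([.978,-.208]);R=Rdown(np.radians(yaw),lean*d);n=-R[:,2]
    return np.array(H)+(gap+.040)*n-ox*R[:,0]-oy*R[:,1],R
if __name__=="__main__":
    st=status.read_state();print(st["tool_pos"],st["wrist_force"],delta(*target(float(sys.argv[1])),st))
E
python3 ins.py 0.045; python3 ins.py 0.008
```

```text
[0.65381794 0.14649773 0.21105672] [-0.1017385  -0.54421648 -0.18120108] [ 0.0258  0.0034  0.0252 -0.0007  0.0395  0.0021]
[0.65381794 0.14649773 0.21105672] [-0.1017385  -0.54421648 -0.18120108] [ 0.0272  0.0034  0.0621 -0.0007  0.0395  0.0021]
```

Emit:
apply_moves(
  deltas=[
    [0.015, 0.0025, 0.01, 0, 0.02, 0, 1],
    [0.0258, 0.0034, 0.0252, -0.001, 0.0395, 0.002, 1],
    [0.0262, 0.0034, 0.035, -0.001, 0.0395, 0.002, 1],
    [0.0268, 0.0034, 0.05, -0.001, 0.0395, 0.002, 1],
    [0.0272, 0.0034, 0.062, -0.001, 0.0395, 0.002, 1],
    [0.0272, 0.0034, 0.062, -0.001, 0.0395, 0.002, 1],
    [0.0272, 0.0034, 0.062, -0.001, 0.0395, 0.002, 1],
    [0.0272, 0.0034, 0.062, -0.001, 0.0395, 0.002, 1],
  ],
)

```text
time: 7.48
tool_pos: [0.6286, 0.157, 0.1491]
tcp_rot: [-0.322, -3.086, -0.008]
wrist_force: [-0.9, -0.4, 0.2]
width: 0.187
```

```bash
python3 ins.py 0.008;python3 ins.py -.006
python3 - <<'E'
from h import *
W,C,st=snap("wrist","w7");S,CS,_=snap("side","s7")
o=np.zeros((600,800,3),np.uint8)
o[:,:400]=cv2.resize(W[120:270,210:310],(400,600),interpolation=2)
o[:,400:]=cv2.resize(S[130:250,150:230],(400,600),interpolation=2)
cv2.imwrite("pics/c7.png",o[:,:,::-1])
E
```

```text
[0.62858837 0.15695724 0.1490974 ] [-0.93734016 -0.39373813  0.17286783] [ 0.0004 -0.0017  0.0002  0.0009  0.0004  0.0016]
[0.62858837 0.15695724 0.1490974 ] [-0.93734016 -0.39373813  0.17286783] [ 0.0004 -0.0017  0.0142  0.0009  0.0004  0.0016]
```

View pics/c7.png

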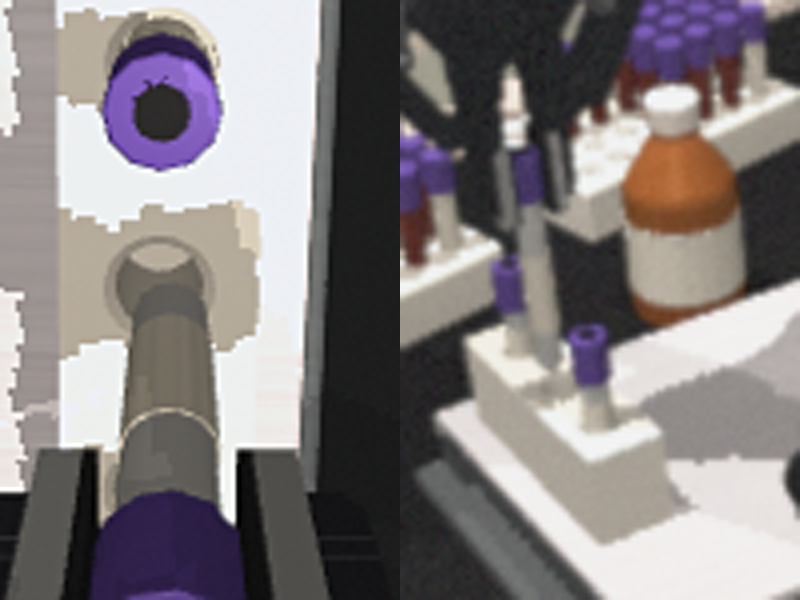

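The wrist view shows the tip at crop x≈170 and the hole centre at ≈160. That is 1.8 mm too far in +y, agreeing with the computed −0.0017. I'll correct it and lower slowly.

Emit:
apply_moves(
  deltas=[
    [0.0004, -0.0017, 0, 0.001, 0, 0.002, 1],
    [0.0004, -0.0017, 0, 0.001, 0, 0.002, 1],
    [0.0004, -0.0017, 0, 0.001, 0, 0.002, 1],
    [0.0004, -0.0017, 0.004, 0.001, 0, 0.002, 1],
    [0.0004, -0.0017, 0.008, 0.001, 0, 0.002, 1],
    [0.0004, -0.0017, 0.012, 0.001, 0, 0.002, 1],
    [0.0004, -0.0017, 0.016, 0.001, 0, 0.002, 1],
    [0.0004, -0.0017, 0.016, 0.001, 0, 0.002, 1],
  ],
)

```text
time: 8.25
tool_pos: [0.6261, 0.1554, 0.1314]
tcp_rot: [-0.324, -3.083, -0.005]
wrist_force: [0.4, -0.4, -0.9]
width: 0.187
```

```bash
python3 ins.py -.008;python3 ins.py -.037
```

```text
[0.62605989 0.15538236 0.13137709] [ 0.37337206 -0.37246698 -0.92377247] [-0.001   0.0004 -0.0016 -0.0011 -0.0019 -0.0003]
[0.62605989 0.15538236 0.13137709] [ 0.37337206 -0.37246698 -0.92377247] [-0.0011  0.0004  0.0274 -0.0011 -0.0019 -0.0003]
```

Emit:
apply_moves(
  deltas=[
    [0, 0, 0.004, 0, 0, 0, 1],
    [0, 0, 0.008, 0, 0, 0, 1],
    [0, 0, 0.012, 0, 0, 0, 1],
    [0, 0, 0.016, 0, 0, 0, 1],
    [0, 0, 0.02, 0, 0, 0, 1],
    [0, 0, 0.023, 0, 0, 0, 1],
    [0, 0, 0.023, 0, 0, 0, 1],
    [0, 0, 0.023, 0, 0, 0, 1],
  ],
)

```text
time: 8.92
tool_pos: [0.626, 0.1557, 0.1098]
tcp_rot: [-0.325, -3.085, -0.006]
wrist_force: [-0.2, 1.2, 0.2]
width: 0.192
```

```bash
python3 ins.py -.038
```

```text
[0.62603631 0.15567208 0.10978364] [-0.16805092  1.16370944  0.16194957] [-0.0002  0.0001  0.0068 -0.0003 -0.0001 -0.0004]
```

Emit:
apply_moves(
  deltas=[
    [0, 0, 0.002, 0, 0, 0, 1],
    [0, 0, 0.004, 0, 0, 0, 1],
    [0, 0, 0.006, 0, 0, 0, 1],
    [0, 0, 0.007, 0, 0, 0, 1],
    [0, 0, 0.007, 0, 0, 0, 1],
    [0, 0, 0.007, 0, 0, 0, 1],
  ],
)

```text
time: 9.42
tool_pos: [0.626, 0.1558, 0.1032]
tcp_rot: [-0.325, -3.085, -0.006]
wrist_force: [-0.2, -0.5, 0.6]
width: 0.183
```

Emit:
apply_moves(
  deltas=[
    [0, 0, 0.001, 0, 0, 0, 1],
    [0, 0, 0.0015, 0, 0, 0, 1],
    [0, 0, 0.0015, 0, 0, 0, 1],
  ],
)

```text
time: 9.67
tool_pos: [0.6266, 0.1559, 0.1026]
tcp_rot: [-0.325, -3.087, -0.007]
wrist_force: [-0.4, -0.7, 5.2]
width: 0.19
```

```bash
python3 ins.py -.038
```

```text
[0.62659542 0.15585305 0.10262845] [-0.36206069 -0.73896007  5.22991793] [ 0.0006 -0.0002 -0.0003  0.0004  0.0019 -0.0004]
```

Bottom contact came at the expected depth (5 N). Next: release and retreat.

Emit:
apply_moves(
  deltas=[
    [0, 0, -0.001, 0, 0, 0, 1],
    [0, 0, -0.001, 0, 0, 0, 0.6],
    [0, 0, -0.001, 0, 0, 0, 0.3],
    [0, 0, -0.001, 0, 0, 0, 0],
    [0, 0, -0.001, 0, 0, 0, 0],
    [0, 0, -0.001, 0, 0, 0, 0],
    [0, 0, -0.02, 0, 0, 0, 0],
    [0, 0, -0.05, 0, 0, 0, 0],
  ],
)

```text
time: 10.33
tool_pos: [0.6243, 0.1547, 0.1472]
tcp_rot: [-0.324, -3.076, -0.002]
wrist_force: [0.0, -0.5, -0.9]
width: 1.0
```

Emit:
apply_moves(
  deltas=[
    [0, 0, -0.03, 0, 0, 0, 0],
    [0, 0, -0.06, 0, 0, 0, 0],
    [0.02, 0, -0.08, 0, -0.02, 0, 0],
    [0.05, 0, -0.08, 0, -0.04, 0, 0],
    [0.08, 0, -0.08, 0, -0.04, 0, 0],
    [0.08, 0, -0.08, 0, -0.04, 0, 0],
  ],
)

```text
time: 10.83
tool_pos: [0.5482, 0.1723, 0.2353]
tcp_rot: [-0.326, -3.123, -0.001]
wrist_force: [-0.4, 0.5, 0.1]
width: 1.002
```

Run:
```python
from h import *
W,C,st=snap("wrist","w8");S,CS,_=snap("side","s8");T,CT,_=snap("top","t8")
print(st)
print(proj(C,[.5025,.092,.106]))
o=np.zeros((600,800,3),np.uint8)
o[:300,:400]=cv2.resize(W,(400,300),interpolation=3)
o[:300,400:]=cv2.resize(T[145:245,160:290],(400,300),interpolation=2)
o[300:,:400]=cv2.resize(S[150:270,150:310],(400,300),interpolation=2)
cv2.imwrite("pics/c8.png",o[:,:,::-1])
```

```text
{'time': 10.8333, 'q': array([ 2.60565412e-01,  5.19371447e-02,  1.76964301e+00,  1.00701827e-03,
        1.32157045e+00, -1.10227275e+00]), 'joint_vel': array([-0.02226357,  0.06233341, -0.05436655, -0.02966059, -0.05915564,
       -0.02963178]), 'joint_torque': array([ 4.53590937e-01, -4.16880262e+01, -3.86350822e+01,  9.74572962e-02,
       -3.93663067e-02,  2.02311538e-01]), 'tool_pos': array([0.54822788, 0.17233202, 0.23534397]), 'tcp_rot': array([-3.26273453e-01, -3.12279069e+00, -5.59116975e-04]), 'wrist_force': array([-0.3911057 ,  0.50801988,  0.06477187]), 'torque': array([-0.00675214,  0.03687216,  0.05496097]), 'width': 1.0016539526745805}
[157.13694344 138.4911065 ]
```

View pics/c8.png

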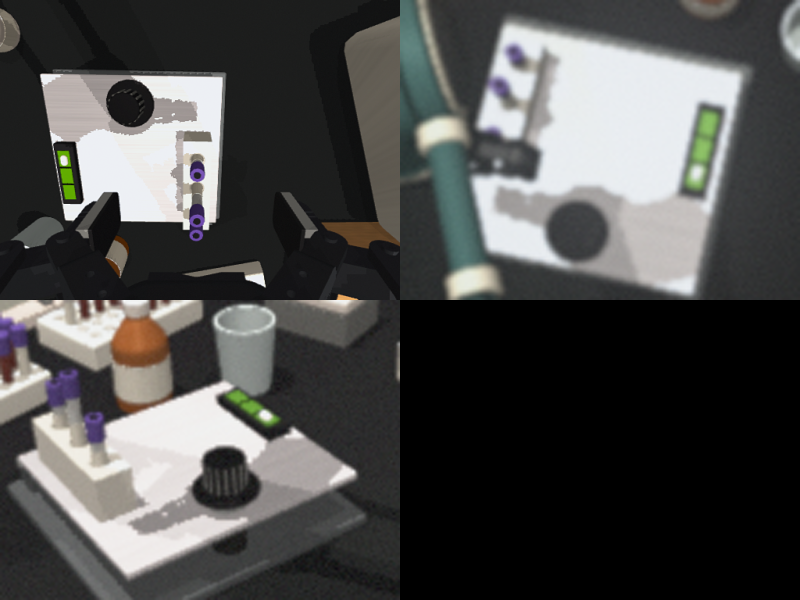

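The long tube stands in the middle deck hole, level with its neighbours' bases and 25 mm taller. I've viewed 11 pictures, so from here I measure numerically. Next I move above the knob.

Run:
```python
from h import *
print(delta([.5025,.092,.205],Rdown(np.radians(168))))
```

```text
[ 0.0329 -0.0882  0.0298  0.0001  0.0015  0.0002]
```

Emit:
apply_moves(
  deltas=[
    [0.012, -0.03, 0, 0, 0, 0, 0],
    [0.024, -0.06, 0, 0, 0, 0, 0],
    [0.033, -0.088, 0.01, 0, 0, 0, 0],
    [0.033, -0.088, 0.03, 0, 0, 0, 0],
    [0.033, -0.088, 0.03, 0, 0, 0, 0],
    [0.033, -0.088, 0.03, 0, 0, 0, 0],
    [0.033, -0.088, 0.03, 0, 0, 0, 0],
  ],
)

```text
time: 11.57
tool_pos: [0.5033, 0.0924, 0.2051]
tcp_rot: [0.329, 3.124, 0.0]
wrist_force: [-0.2, -0.4, 0.0]
width: 0.999
```

Run:
```python
from h import *
W,C,st=snap("wrist","w9")
print(st["tool_pos"],proj(C,[.5025,.092,.076]))
for th in(40,60,80):
    m=(W.max(2)<th).astype(np.uint8);n,l,s,c=cv2.connectedComponentsWithStats(m)
    for i in range(1,n):
        if 800<s[i,4]<40000: print(th,s[i],c[i].round(1))
S,CS,_=snap("side","s9");T,CT,_=snap("top","t9")
for nm,im in(("side",S),("top",T)):
    for th in(55,):
        m=(im.max(2)<th).astype(np.uint8);n,l,s,c=cv2.connectedComponentsWithStats(m)
        for i in range(1,n):
            if 150<s[i,4]<3000: print(nm,th,s[i],c[i].round(1))
```

```text
[0.50331047 0.09235225 0.20507671] [251.73994155 167.02763433]
40 [ 221  134   63   62 1953] [247.7 162.4]
60 [ 221  134   64   62 3047] [252.6 164.3]
80 [ 221  134   64   63 3114] [252.7 164.4]
side 55 [294  92  26  16 215] [302.8  98.7]
side 55 [161 162  39  36 361] [181.7 181.6]
side 55 [228 210  26  24 336] [240.2 222.2]
side 55 [ 459  288   53   65 2188] [487.6 320.1]
side 55 [  0 354  47  30 759] [ 27.3 373.4]
top 55 [  0  91  21  24 245] [  6.7 103.8]
top 55 [425 101  23  20 360] [436.2 110.7]
top 55 [237 369  38  15 367] [253.4 377.7]
```

Run:
```python
from h import *
C=cam("wrist")
for z in(.07,.074,.078): print(plane(C,(252.8,165.2),z).round(4))
k=plane(C,(252.8,165.2),.074);k[2]=.034
print(delta(k,Rdown(np.radians(168))))
# bubble baseline
for n in("side9","top9"):
    pass
for nm in("side","top"):
    im=cv2.imread(f"pics/{nm[0]}9.png")[:,:,::-1];CC=cam(nm)
    X=plane(CC,(258,194),.065) if nm=="top" else None
    u=proj(CC,[.581,-.026,.067]);x,y=u.round().astype(int);g=im[y-22:y+22,x-30:x+30]
    print(nm,u.round(1));gm=cv2.inRange(cv2.cvtColor(g,cv2.COLOR_RGB2HSV),(35,100,60),(75,255,255));ys,xs=np.nonzero(gm);print("green",len(xs),xs.mean()+x-30,ys.mean()+y-22,xs.min()+x-30,xs.max()+x-30,ys.min()+y-22,ys.max()+y-22)
```

```text
[0.5028 0.0935 0.07  ]
[0.5019 0.0937 0.074 ]
[0.501  0.0938 0.078 ]
[0.002  0.0005 0.1717 0.0005 0.0019 0.0004]
side [251.3 193.6]
green 104 249.5480769230769 192.2596153846154 240 261 186 200
top [258.3 195. ]
green 93 258.3225806451613 191.6021505376344 253 262 182 207
```

Emit:
apply_moves(
  deltas=[
    [0.002, 0.0005, 0.025, 0, 0.002, 0, 0],
    [0.002, 0.0005, 0.055, 0, 0.002, 0, 0],
    [0.002, 0.0005, 0.085, 0, 0.002, 0, 0],
    [0.002, 0.0005, 0.115, 0, 0.002, 0, 0],
    [0.002, 0.0005, 0.14, 0, 0.002, 0, 0],
    [0.002, 0.0005, 0.16, 0, 0.002, 0, 0],
    [0.002, 0.0005, 0.169, 0, 0.002, 0, 0],
    [0.002, 0.0005, 0.169, 0, 0.002, 0, 0],
  ],
)

```text
time: 12.38
tool_pos: [0.4988, 0.0932, 0.0337]
tcp_rot: [-0.327, -3.119, 0.002]
wrist_force: [-0.1, -0.3, 0.6]
width: 0.998
```

Emit:
apply_moves(
  deltas=[
    [0, 0, 0, 0, 0, 0, 0.3],
    [0, 0, 0, 0, 0, 0, 0.6],
    [0, 0, 0, 0, 0, 0, 1],
    [0, 0, 0, 0, 0, 0, 1],
    [0, 0, 0, 0, 0, 0, 1],
    [0, 0, 0, 0, 0, 0, 1],
  ],
  squeeze=80,
)

```text
time: 12.88
tool_pos: [0.5021, 0.0938, 0.0372]
tcp_rot: [0.329, 3.122, 0.003]
wrist_force: [1.7, 3.4, 3.1]
width: 0.422
```

Run:
```python
from h import *
W,C,st=snap("wrist","w10");print(st["tool_pos"],st["wrist_force"],st["width"],st["q"][5])
```

```text
[0.50205993 0.09377415 0.037216  ] [1.66553562 3.40998561 3.09784689] 0.4220985993298664 -1.2266543079065215
```

Emit:
apply_moves(
  deltas=[
    [0, 0, 0.002, 0, 0, 0, 1],
    [0, 0, 0.004, 0, 0, 0, 1],
    [0, 0, 0.006, 0, 0, 0, 1],
    [0, 0, 0.008, 0, 0, 0, 1],
    [0, 0, 0.008, 0, 0, 0, 1],
  ],
)

```text
time: 13.35
tool_pos: [0.5008, 0.0939, 0.0283]
tcp_rot: [-0.329, -3.124, -0.002]
wrist_force: [-3.2, 5.1, 7.6]
width: 0.423
```

Emit:
apply_moves(
  deltas=[
    [0, 0, 0.001, 0, 0, 0, 1],
    [0, 0, 0.002, 0, 0, 0, 1],
    [0, 0, 0.003, 0, 0, 0, 1],
    [0, 0, 0.003, 0, 0, 0, 1],
  ],
)

```text
time: 13.68
tool_pos: [0.5006, 0.094, 0.0256]
tcp_rot: [-0.329, -3.123, -0.002]
wrist_force: [-4.7, 5.7, 10.8]
width: 0.426
```

Emit:
apply_moves(
  deltas=[
    [0, 0, 0.001, 0, 0, 0, 1],
    [0, 0, 0.002, 0, 0, 0, 1],
    [0, 0, 0.003, 0, 0, 0, 1],
    [0, 0, 0.003, 0, 0, 0, 1],
  ],
)

```text
time: 14.02
tool_pos: [0.5006, 0.094, 0.0231]
tcp_rot: [-0.329, -3.123, -0.002]
wrist_force: [-4.6, 5.1, 14.4]
width: 0.421
```

The knob is gripped and pressed. Force now rises at about 1.4 N/mm, so the deck is home and the knob is sinking. Next I'll turn it clockwise by 0.64 rad while rising 2.6 mm.

Emit:
apply_moves(
  deltas=[
    [0, 0, -0.0003, 0, 0, 0.08, 1],
    [0, 0, -0.0006, 0, 0, 0.16, 1],
    [0, 0, -0.001, 0, 0, 0.24, 1],
    [0, 0, -0.0013, 0, 0, 0.32, 1],
    [0, 0, -0.0016, 0, 0, 0.4, 1],
    [0, 0, -0.002, 0, 0, 0.48, 1],
    [0, 0, -0.0023, 0, 0, 0.56, 1],
    [0, 0, -0.0026, 0, 0, 0.64, 1],
  ],
)

```text
time: 14.68
tool_pos: [0.5007, 0.094, 0.0257]
tcp_rot: [-1.299, -2.859, -0.001]
wrist_force: [-4.3, 5.4, 10.9]
width: 0.423
```

Emit:
apply_moves(
  deltas=[
    [0, 0, 0, 0, 0, 0, 1],
    [0, 0, 0, 0, 0, 0, 1],
    [0, 0, 0, 0, 0, 0, 1],
    [0, 0, 0, 0, 0, 0, 1],
    [0, 0, 0, 0, 0, 0, 1],
    [0, 0, 0, 0, 0, 0, 1],
    [0, 0, 0, 0, 0, 0, 1],
    [0, 0, 0, 0, 0, 0, 1],
  ],
)

```text
time: 15.35
tool_pos: [0.5007, 0.0939, 0.0257]
tcp_rot: [-1.294, -2.861, -0.001]
wrist_force: [-4.8, 4.3, 12.4]
width: 0.424
```

Run:
```python
from h import *
for n in("wrist","top","side"):
    im,C,st=snap(n,n+"11")
    m=cv2.inRange(cv2.cvtColor(im,cv2.COLOR_RGB2HSV),(35,100,60),(75,255,255));nn,l,s,c=cv2.connectedComponentsWithStats(m)
    print(n,[(s[i].tolist(),c[i].round(1).tolist()) for i in range(1,nn) if s[i,4]>12])
print(st["tool_pos"],st["wrist_force"],st["torque"],st["width"],st["q"][5],st["time"])
```

```text
wrist []
top [([258, 183, 5, 5, 22], [260.0, 184.9]), ([253, 194, 8, 14, 67], [256.4, 200.7]), ([334, 257, 13, 7, 62], [340.8, 259.8])]
side [([362, 167, 11, 38, 218], [366.7, 184.1]), ([252, 196, 9, 7, 47], [256.2, 198.9])]
[0.50073706 0.09393192 0.02564305] [-4.55553141  5.75026209 12.13084067] [0.50687133 0.14516586 0.09467837] 0.420504239753003 -0.5869197384291074 15.45
```

```bash
cat > bub.py <<'E'
from h import *
import sys
d=np.array([.978,-.208,0])
def prof(n,im,ctr=(.581,-.026,.066)):
    C=cam(n);t=np.arange(-54,55,1.5)/1000;e=np.array([.208,.978,0])
    acc=0
    for o in(-.003,0,.003):
        P=np.array([proj(C,np.array(ctr)+d*s+e*o) for s in t],np.float32)
        acc=acc+cv2.remap(im,P[:,:1].copy(),P[:,1:].copy(),cv2.INTER_LINEAR)[:,0,:].astype(float)/3
    return t*1000,acc
if __name__=="__main__":
    for n in("top","side"):
        im=cv2.imread(f"pics/{n}{sys.argv[1]}.png")[:,:,::-1] if len(sys.argv)>1 else snap(n)[0]
        t,a=prof(n,im);print(n);print("t",t[::1].astype(int).tolist());print("G",a[:,1].astype(int).tolist());print("B",a[:,2].astype(int).tolist())
        w=np.clip(a[:,2]-90,0,None)*(abs(t)<36);print("bubble",(w*t).sum()/w.sum(),w.sum())
E
python3 bub.py 11
python3 - <<'E'
from h import *
# block centre: dark+green region surrounded by white deck, top view
for n in("top","side"):
    im=cv2.imread(f"pics/{n}11.png")[:,:,::-1]
    C=cam(n);x,y=proj(C,[.581,-.026,.062]).round().astype(int)
    print(n,x,y); print(im[y-20:y+20,x,1].tolist())
E
```

```text
top
t [-54, -52, -51, -49, -48, -46, -45, -43, -42, -40, -39, -37, -36, -34, -33, -31, -30, -28, -27, -25, -24, -22, -21, -19, -18, -16, -15, -13, -12, -10, -9, -7, -6, -4, -3, -1, 0, 1, 3, 4, 6, 7, 9, 10, 12, 13, 15, 16, 18, 19, 21, 22, 24, 25, 27, 28, 30, 31, 33, 34, 36, 37, 39, 40, 42, 43, 45, 46, 48, 49, 51, 52, 54]
G [230, 218, 199, 170, 140, 114, 95, 92, 97, 116, 136, 156, 173, 183, 189, 190, 190, 189, 189, 190, 190, 191, 192, 188, 181, 171, 163, 162, 165, 173, 182, 188, 191, 192, 192, 192, 192, 193, 195, 199, 203, 207, 213, 213, 212, 212, 212, 212, 210, 205, 200, 196, 193, 191, 192, 192, 192, 191, 187, 180, 166, 148, 127, 110, 103, 109, 133, 161, 190, 214, 226, 233, 235]
B [234, 223, 204, 174, 143, 116, 95, 86, 82, 85, 89, 94, 99, 102, 103, 103, 103, 103, 103, 103, 103, 103, 104, 102, 100, 97, 95, 95, 95, 98, 100, 102, 104, 103, 103, 105, 106, 112, 120, 137, 155, 173, 192, 199, 203, 203, 202, 197, 189, 173, 153, 135, 119, 110, 105, 104, 103, 103, 102, 100, 95, 90, 86, 85, 92, 108, 136, 168, 197, 221, 231, 237, 239]
bubble 8.829326424870466 1608.3333333333333
side
t [-54, -52, 
[... 765 characters left out ...]
 39, 40, 41, 41, 40, 39, 38, 38, 38, 37, 38, 39, 41, 42, 42, 41, 41, 42, 41, 41, 40, 40, 40, 40, 39, 39, 39, 39, 39, 39, 39, 39, 39, 39, 39, 40]
bubble nan 0.0
top 258 195
[236, 236, 235, 226, 185, 122, 97, 124, 155, 174, 182, 185, 194, 206, 223, 228, 230, 228, 216, 204, 202, 197, 198, 190, 169, 158, 173, 179, 169, 158, 148, 142, 132, 112, 102, 105, 140, 193, 229, 236]
side 251 195
[35, 40, 36, 37, 35, 32, 34, 29, 35, 34, 35, 39, 42, 36, 36, 40, 41, 34, 38, 43, 44, 40, 39, 37, 43, 37, 35, 38, 29, 28, 30, 35, 36, 41, 38, 35, 39, 37, 41, 34]bub.py:15: RuntimeWarning: invalid value encountered in scalar divide
  w=np.clip(a[:,2]-90,0,None)*(abs(t)<36);print("bubble",(w*t).sum()/w.sum(),w.sum())
```

The bubble reads about 15 mm past the middle on the hinge side, but it hasn't settled yet. I'll wait and re-measure.

Emit:
apply_moves(
  deltas=[
    [0, 0, 0, 0, 0, 0, 1],
    [0, 0, 0, 0, 0, 0, 1],
    [0, 0, 0, 0, 0, 0, 1],
    [0, 0, 0, 0, 0, 0, 1],
    [0, 0, 0, 0, 0, 0, 1],
    [0, 0, 0, 0, 0, 0, 1],
    [0, 0, 0, 0, 0, 0, 1],
    [0, 0, 0, 0, 0, 0, 1],
  ],
)

```text
time: 16.17
tool_pos: [0.5007, 0.0939, 0.0256]
tcp_rot: [-1.294, -2.861, -0.001]
wrist_force: [-4.5, 4.5, 11.3]
width: 0.422
```

Emit:
apply_moves(
  deltas=[
    [0, 0, 0, 0, 0, 0, 1],
    [0, 0, 0, 0, 0, 0, 1],
    [0, 0, 0, 0, 0, 0, 1],
    [0, 0, 0, 0, 0, 0, 1],
    [0, 0, 0, 0, 0, 0, 1],
    [0, 0, 0, 0, 0, 0, 1],
    [0, 0, 0, 0, 0, 0, 1],
    [0, 0, 0, 0, 0, 0, 1],
  ],
)

```text
time: 16.83
tool_pos: [0.5007, 0.0939, 0.0256]
tcp_rot: [-1.294, -2.861, -0.001]
wrist_force: [-4.5, 5.3, 11.0]
width: 0.421
```

```bash
cat > b2.py <<'E'
from bub import *
def cross(t,y,l):
    i=np.nonzero((y[:-1]-l)*(y[1:]-l)<0)[0];return t[i]+(l-y[i])/(y[i+1]-y[i])*(t[i+1]-t[i])
im,C,st=snap("top","t_last");t,a=prof("top",im)
e=cross(t,a[:,1],165);B=a[:,2];k=abs(t)<37
b=cross(t[k],B[k],150);j=(abs(t+13)<6)|(abs(t-11)<6)
w=np.clip(B-112,0,None)*k;print("block edges",e.round(1),"bubble",b.round(1),"centroid",((w*t).sum()/w.sum()).round(2),"-> off mid(-1.5):",(b.mean()+1.5).round(2))
print(st["time"],st["tool_pos"].round(4),st["wrist_force"].round(1),st["torque"].round(2),round(st["q"][5],3),round(st["width"],3))
E
python3 b2.py
```

```text
block edges [-49.3 -36.8 -15.2 -12.4  36.1  46.7] bubble [ 4.6 20.3] centroid 12.44 -> off mid(-1.5): 13.95
16.8333 [0.5007 0.0939 0.0256] [-4.5  5.3 11. ] [0.53 0.14 0.04] -0.587 0.421
```

Emit:
apply_moves(
  deltas=[
    [0, 0, -0.0003, 0, 0, 0.08, 1],
    [0, 0, -0.0006, 0, 0, 0.16, 1],
    [0, 0, -0.001, 0, 0, 0.24, 1],
    [0, 0, -0.0013, 0, 0, 0.32, 1],
    [0, 0, -0.0016, 0, 0, 0.4, 1],
    [0, 0, -0.002, 0, 0, 0.48, 1],
    [0, 0, -0.0023, 0, 0, 0.56, 1],
    [0, 0, -0.0026, 0, 0, 0.64, 1],
  ],
)

```text
time: 17.55
tool_pos: [0.5009, 0.0938, 0.0283]
tcp_rot: [-2.133, -2.305, -0.001]
wrist_force: [-3.4, 5.4, 11.0]
width: 0.426
```

Emit:
apply_moves(
  deltas=[
    [0, 0, 0, 0, 0, 0, 1],
    [0, 0, 0, 0, 0, 0, 1],
    [0, 0, 0, 0, 0, 0, 1],
    [0, 0, 0, 0, 0, 0, 1],
    [0, 0, 0, 0, 0, 0, 1],
    [0, 0, 0, 0, 0, 0, 1],
    [0, 0, 0, 0, 0, 0, 1],
    [0, 0, 0, 0, 0, 0, 1],
  ],
)

```text
time: 18.22
tool_pos: [0.5009, 0.0938, 0.0283]
tcp_rot: [-2.128, -2.309, -0.001]
wrist_force: [-3.5, 5.2, 11.4]
width: 0.419
```

Emit:
apply_moves(
  deltas=[
    [0, 0, 0, 0, 0, 0, 1],
    [0, 0, 0, 0, 0, 0, 1],
    [0, 0, 0, 0, 0, 0, 1],
    [0, 0, 0, 0, 0, 0, 1],
    [0, 0, 0, 0, 0, 0, 1],
    [0, 0, 0, 0, 0, 0, 1],
    [0, 0, 0, 0, 0, 0, 1],
    [0, 0, 0, 0, 0, 0, 1],
  ],
)

```text
time: 18.88
tool_pos: [0.5009, 0.0938, 0.0283]
tcp_rot: [-2.128, -2.309, -0.001]
wrist_force: [-2.2, 5.0, 11.8]
width: 0.426
```

Emit:
apply_moves(
  deltas=[
    [0, 0, 0, 0, 0, 0, 1],
    [0, 0, 0, 0, 0, 0, 1],
    [0, 0, 0, 0, 0, 0, 1],
    [0, 0, 0, 0, 0, 0, 1],
    [0, 0, 0, 0, 0, 0, 1],
    [0, 0, 0, 0, 0, 0, 1],
    [0, 0, 0, 0, 0, 0, 1],
    [0, 0, 0, 0, 0, 0, 1],
  ],
)

```text
time: 19.55
tool_pos: [0.5009, 0.0938, 0.0283]
tcp_rot: [-2.128, -2.309, -0.0]
wrist_force: [-2.4, 6.3, 11.7]
width: 0.425
```

```bash
python3 b2.py
```

```text
block edges [-48.7 -36.3 -15.6 -11.1  35.9  46.7] bubble [-4.2 11.4] centroid 3.67 -> off mid(-1.5): 5.09
19.55 [0.5009 0.0938 0.0283] [-2.4  6.3 11.7] [0.39 0.35 0.1 ] 0.053 0.425
```

Emit:
apply_moves(
  deltas=[
    [0, 0, -0.0003, 0, 0, 0.08, 1],
    [0, 0, -0.0006, 0, 0, 0.16, 1],
    [0, 0, -0.001, 0, 0, 0.24, 1],
    [0, 0, -0.0013, 0, 0, 0.32, 1],
    [0, 0, -0.0014, 0, 0, 0.36, 1],
    [0, 0, -0.0014, 0, 0, 0.36, 1],
    [0, 0, -0.0014, 0, 0, 0.36, 1],
    [0, 0, -0.0014, 0, 0, 0.36, 1],
  ],
)

```text
time: 20.27
tool_pos: [0.501, 0.0937, 0.0297]
tcp_rot: [-2.507, -1.891, -0.0]
wrist_force: [-2.0, 4.0, 10.7]
width: 0.42
```

Emit:
apply_moves(
  deltas=[
    [0, 0, 0, 0, 0, 0, 1],
    [0, 0, 0, 0, 0, 0, 1],
    [0, 0, 0, 0, 0, 0, 1],
    [0, 0, 0, 0, 0, 0, 1],
    [0, 0, 0, 0, 0, 0, 1],
    [0, 0, 0, 0, 0, 0, 1],
    [0, 0, 0, 0, 0, 0, 1],
    [0, 0, 0, 0, 0, 0, 1],
  ],
)

```text
time: 20.93
tool_pos: [0.501, 0.0937, 0.0297]
tcp_rot: [-2.507, -1.891, -0.0]
wrist_force: [-2.4, 4.9, 11.0]
width: 0.423
```

Emit:
apply_moves(
  deltas=[
    [0, 0, 0, 0, 0, 0, 1],
    [0, 0, 0, 0, 0, 0, 1],
    [0, 0, 0, 0, 0, 0, 1],
    [0, 0, 0, 0, 0, 0, 1],
    [0, 0, 0, 0, 0, 0, 1],
    [0, 0, 0, 0, 0, 0, 1],
    [0, 0, 0, 0, 0, 0, 1],
    [0, 0, 0, 0, 0, 0, 1],
  ],
)

```text
time: 21.6
tool_pos: [0.5009, 0.0938, 0.0296]
tcp_rot: [-2.507, -1.891, -0.0]
wrist_force: [-2.2, 4.7, 10.5]
width: 0.422
```

Emit:
apply_moves(
  deltas=[
    [0, 0, 0, 0, 0, 0, 1],
    [0, 0, 0, 0, 0, 0, 1],
    [0, 0, 0, 0, 0, 0, 1],
    [0, 0, 0, 0, 0, 0, 1],
    [0, 0, 0, 0, 0, 0, 1],
    [0, 0, 0, 0, 0, 0, 1],
    [0, 0, 0, 0, 0, 0, 1],
    [0, 0, 0, 0, 0, 0, 1],
  ],
)

```text
time: 22.27
tool_pos: [0.501, 0.0938, 0.0297]
tcp_rot: [-2.507, -1.891, -0.0]
wrist_force: [-2.2, 6.2, 10.6]
width: 0.424
```

```bash
python3 b2.py
python3 - <<'E'
from h import *
T=cv2.imread("pics/t_last.png");S,_,_=snap("side");S=S[:,:,::-1]
o=np.zeros((600,800,3),np.uint8)
o[:,:400]=cv2.resize(T[165:225,235:275],(400,600),interpolation=2);o[:300,400:]=cv2.resize(S[150:270,150:310],(400,300),interpolation=2);o[300:,400:]=cv2.resize(T[145:235,170:290],(400,300),interpolation=2)
cv2.imwrite("pics/c12.png",o)
E
```

```text
block edges [-48.1 -36.1 -15.5 -10.8  10.8  16.   36.2  47. ] bubble [-8.3  6.1] centroid -1.09 -> off mid(-1.5): 0.42
22.2667 [0.501  0.0938 0.0297] [-2.2  6.2 10.6] [0.4  0.59 0.1 ] 0.413 0.424
```

View pics/c12.png

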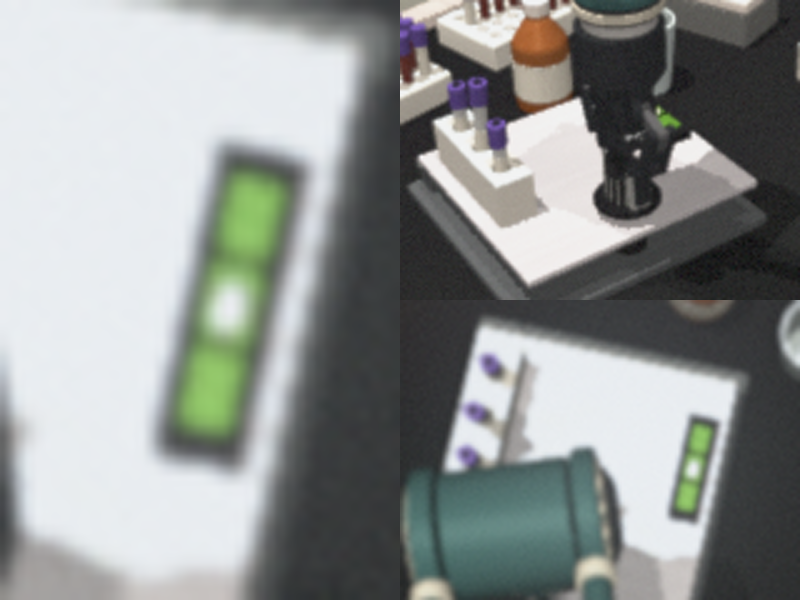

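```bash
python3 -c "
from workcell import job;print(job.finish_job())"
```

```text
the job is handed in; nothing more can be done
None
```

I moved the long tube into the middle hole of the deck rack. Then I gripped the levelling knob, pressed it down and turned it clockwise until the bubble was centred. I handed the job in at about 22 s, still gripping and pressing the knob; no verdict was reported.

**Last checks:**
- **Tube:** it touched bottom at the expected depth with about 5 N. In the last picture it stands upright in its hole, taller than its neighbours.
- **Bubble:** it is between the two lines, within about 1.2 mm of the middle (limit 4 mm).
- **Knob press:** the push is about 10.6 N. The force rose at about 1.4 N/mm, so the deck is home and the knob is sunk roughly 2 to 4 mm. I inferred this from force and did not see it directly.

**What disagreed or went wrong:**
- **First grasp:** the jaws closed on nothing above the cap. The fingers end about 40 mm short of the reported TCP, so I went 40 mm lower and the second grasp held.
- **Knob turn:** I turned the gripper about 1.64 rad, against the stated 0.7 to 1.4 rad. I didn't track down why; early slip between the pads and the knob is possible.
- **Side view:** the arm partly hid the vial from the side camera, so the bubble reading comes from the top camera alone.

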